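# Square up four slide mailers and hold them to the label camera

### The job

The four slide mailers of one case lie crooked on the squaring block: tap their open long side and label end until the whole stack is flush against the three steel pins. Then take all four together in one grip, lift them off and finish holding the stack in front of the label camera so that it can read all four end labels in one picture: label face 10 cm from the lens, centred on it, square to its tilted line of sight and the right way up, the mailers still flush and nothing but the gripper carrying them. Do not let go at the end, and leave the camera and the bottles and dish standing about undisturbed.

Things in the scene. Friction and masses are not known exactly. Their poses are not given: they have to be found in the camera images.
- squaring_block: fixed aluminium base plate 118 x 84 x 6 mm, origin mid-underside, x (within 0.5 rad of straight ahead) to the stack's label end. Two 9 mm wide grey ribs along y at x = -34 and 34 mm carry the stack 20 mm above the table; fingers may dip between them. Three steel pins, 6 mm thick, tops at z = 44 mm: at (-26, 20) and (26, 20) for the long side, at (-45.5, 0) for the unlabelled end
- stack_place (a point): point 20 mm above the squaring block's origin, same axes: a mailer against all three pins is parallel to it with its origin over it, x to x. At the start the mailers lie 3 to 9 mm off towards +x and 4 to 12 mm towards -y of it, turned by up to 0.16 rad; the sides towards -y and +x are open for tapping. They slide easily: 3 to 6 N press them home
- white_mailer: flat rigid slide mailer, 85 (x) x 34 (y) x 5 mm, white, the lowest of the four; origin mid-underside, x along its length towards the end with the white striped label, z up. Underside 20 mm above the table at the start; 20 to 45 g
- yellow_mailer: flat rigid slide mailer, 85 (x) x 34 (y) x 5 mm, yellow, second from below; origin mid-underside, x along its length towards the end with the white striped label, z up. Underside 25 mm above the table at the start; 20 to 45 g
- blue_mailer: flat rigid slide mailer, 85 (x) x 34 (y) x 5 mm, blue, third from below; origin mid-underside, x along its length towards the end with the white striped label, z up. Underside 30 mm above the table at the start; 20 to 45 g
- green_mailer: flat rigid slide mailer, 85 (x) x 34 (y) x 5 mm, green, the top one; origin mid-underside, x along its length towards the end with the white striped label, z up. Underside 35 mm above the table at the start; 20 to 45 g
- yellow_mailer_label (a point): point on the label end of the yellow mailer, at its top edge: in the squared stack of four this is the middle of the stack's label face (34 mm wide, 20 mm high), 42.5 mm from the mailers' origins along x
- camera_stand: label camera on its stand: grey foot 95 x 110 x 14 mm (origin mid-underside), post 16 mm thick and 346 mm high at x = 20 mm, carrying the camera head, which with its ring light (54 mm across) reaches 75 mm to the front (-x) of the origin. The stand is fixed; head height and tilt are tightened and stay as found
- lens (a point): centre of the camera's front glass, in the ring light; its frame tilts with the head: the camera looks along -x, y is level, z is up in its picture. It stands 0.14 to 0.26 m high and looks down by 2 to 23 degrees, towards the robot. A rightly presented stack has the mailers' axes parallel to these, x to x, and the middle of its label face at x = -100 mm, y = z = 0 in this frame
- stain_bottle: bystander: amber dropper bottle, 36 mm diameter, 105 mm high, origin in the middle of its underside
- oil_bottle: bystander: small white bottle with blue cap, 30 mm diameter, 62 mm high, origin in the middle of its underside
- petri_dish: bystander: covered Petri dish, 59 mm diameter, 14 mm high, origin in the middle of its underside
Things that resemble listed ones, but are neither listed nor needed, are in the scene too. What is shaped like the green_mailer but red is not meant.

How it is judged:
By the outcome, as a careful person would: the job done as asked, in the order asked, and still so for the second after the job is handed in, while the arm keeps its last pose, push and grip.
It also fails if it takes over 61 s, if anything falls off the work surface, if the arm or the gripper's body presses on something with over 40 N, if the wrist force passes 120 N, or if a joint passes its speed limit or range.

### The arm

A 6-joint arm with a two-finger parallel gripper is mounted at the origin on a cart in front of the work surface, level with it; the furniture and walls round the work are solid. World frame = base frame: x ahead of the robot, y to its left, z up, the work surface at z = 0. Lengths are in mm, angles in rad, forces in N, time in s.
With the tool pointing down it reaches from about 400 to 925 mm from the base axis. Payload 12.5 kg.
Tool frame: the origin (TCP) lies midway between the tips of the shut fingers; the grasp point (between the pads) lies 19 mm behind it (env.pinch_z is the z of the grasp point in the tool frame, in mm); z points along the fingers, y is the line along which they close (so a half turn about z gives the same grasp; the last joint's range is limited). The gripper opens to 95 mm and grips with 3 to 60 N. Pads are 20 mm wide; open, the fingers measure 119 mm over their backs; the gripper's body (75 mm by 180 mm) begins 59 mm behind the grasp point.
Start: joints at [1.176, 0.491, 1.559, -0, 1.092, -0.106], TCP at [177.984, 599.14, 214.661] pointing down, gripper open.
Joint ranges: [-3.1, 3.1], [-0.84, 2.19], [0.05, 2.79], [-1.13, 4.28], [0.06, 2.93], [-2.69, 2.69]. Speed limits (rad/s): [2.22, 2.22, 2.79, 3.14, 3.14, 3.14].

### API

Orientations are given as [roll, pitch, yaw] about the fixed x, y, z axes, in that order (R = Rz(yaw) Ry(pitch) Rx(roll)).
In Python, from cell import env, eyes gives the robot as it stands.
- The arm moves only by the shell command python3 -m inch 'ROWS'. ROWS is JSON, a list of rows, each a list of 3 entries, a list of its own where there are three numbers: the shift along the tool's x, y, z in units of 60 mm (1.0 is 60 mm), then the turn about the tool's z in units of 5 degrees (1.0 is 5 degrees), then the closure, from -1 (fully open) to 1 (shut). In form: [[[tx, ty, tz], turn, claw], ...]. A call has exactly 10 rows; each row shifts and turns the commanded pose from where the row before left it, along the tool's axes as they then stand; what a row does not reach is not made up. A row lasts 1/8 s, in which the tool goes at most 62.5 mm and 10.7 degrees, less where a joint would pass 70% of its speed; a pose out of reach is approached as far as the arm can. A call is refused whole if a number of a shift passes 1 or a number of a turn 1, either way. A call with a gripper value outside its range is refused whole. The fingers move at their own pace and stop on an object; the grip force is fixed at half the most. Time passes only in rows, so rows that do not move let the fingers close, or fill a call up. It gives the time, the measured TCP pose, the force, the opening and the grip force at its end, in the units of the state.
- env.state(): the state, without advancing time (a new reading comes with each control period).
- eyes.read_camera(name): name is "scene" or "top"; returns a dict with "pixels" (480x640x3 uint8, red, green, blue), "fx", "fy", "cx", "cy" (pixels), "distortion" ([k1, k2, p1, p2, k3] as OpenCV has them; the pictures are not rectified), "extrinsics" (4x4, takes a point from world to camera coordinates). Camera axes: x right, y down, z forward; pixel columns grow to the right and rows downward; lengths in mm; the calibration is good to about 2 mm. A picture is of the moment at which its call begins. There is no depth.
- env.job_done(): hands the job in; it is judged then, once.
Trained networks look in a picture, given as the dict that the camera call returned (one of the last four; its "shot" number tells which), for a name from the list of things; names that differ only in an ending like _2 or _b are one class to them, and where a whole thing is asked for, a point or a joint stands for the part that bears it (a point fixed in the world has none). Each returns a list of dicts, best first, with "score" (0 to 1); they miss things now and then, are a little off and sometimes report something else, mostly with a low value. They report only what shows in the picture. A call takes as long as a camera call. They do not tell look-alikes from the thing itself.
- eyes.boxes_of(name, picture): "centre" ([row, column] in pixels, amid what is visible of it).
- eyes.cut_out(name, picture): "mask" (480x640 bool, what is visible of it) and "centre" ([row, column] in pixels, amid what is visible of it).
- eyes.spot_point(name, picture): "centre" ([row, column] in pixels: a listed point, or the origin of a listed thing).
The state is a dict: "t": time; "joints": joint angles; "qvel": joint speeds; "tau": joint torques, N m; "eef_pos": TCP position; "tcp_rot": TCP orientation; "ft_force": force on the tool from outside, world axes, zero at the start; "moment": the same for the moment, N m; "opening": opening from 0.0 (shut) to 1.0 (fully open); "grip_force": force on a finger pad.
Only numpy, scipy, OpenCV 4.12 (cv2) and the standard library are available. Lean on these libraries where they do the work, as an engineer would, in place of code of your own. Each camera call takes 0.05 s, during which the arm holds its last target. There are 200 camera calls.

## Working session

There is one attempt and no reset: what is moved stays moved. The work goes in short steps, Python scripts to look and compute and a shell command to move; the robot and the scene stay as the last step left them, time stands still between calls to the robot, and variables do not carry over. Pictures are saved under pics/ and viewed, at most 10 in all, crops included, and the job is handed in when it is done.

```bash
ls; mkdir -p pics
python3 - <<'E'
from cell import env, eyes
import cv2, numpy as np
print(env.state(), env.pinch_z)
for n in ("scene","top"):
    p=eyes.read_camera(n); cv2.imwrite(f"pics/{n}0.png",p["pixels"][:,:,::-1])
    print(n,p["fx"],p["fy"],p["cx"],p["cy"],p["distortion"],np.round(p["extrinsics"],3).tolist())
    for k in ["squaring_block","white_mailer","green_mailer","camera_stand","stain_bottle","oil_bottle","petri_dish","stack_place","lens","yellow_mailer_label"]:
        print(k,[(np.round(d["centre"],1).tolist(),round(d["score"],2)) for d in eyes.spot_point(k,p)][:3])
E
```

```text
pics
{'t': 0.0, 'joints': array([ 1.17638349e+00,  4.91571520e-01,  1.55947773e+00,  1.34490337e-05,
        1.09170009e+00, -1.05612185e-01]), 'qvel': array([-1.18084257e-03,  7.27559656e-04, -9.91715940e-04,  2.50247487e-05,
       -1.07032389e-03,  4.58119844e-05]), 'tau': array([ 1.83301679e-03, -6.12640500e+01, -2.58182591e+01,  6.93172077e-02,
        4.81982832e-02, -1.46076968e-04]), 'eef_pos': array([177.8845738 , 598.88243239, 214.04458112]), 'tcp_rot': array([-3.14044367e+00, -1.33794683e-04,  2.85278572e+00]), 'ft_force': array([ 0.00710754, -0.05117918, -1.43483135]), 'moment': array([ 0.03434553,  0.01811417, -0.03768223]), 'grip_force': 0.0, 'opening': 0.9957078672407508} -18.8
scene 489.23658559785355 489.23658559785355 319.48041362494223 244.19672635230899 [-0.07363082  0.          0.          0.          0.        ] [[0.746, -0.665, -0.012, -138.365], [-0.479, -0.524, -0.704, 517.777], [0.462, 0.531, -0.71, 565.616], [0.0, 0.0, 0.0, 1.0]]
squaring_block [([329.2, 309.9], 0.63), ([326.4, 240.3], 0.5)]
white_mailer []
green_mailer [([317.1, 312.8], 0.95), ([300.3, 373
[... 370 characters left out ...]
81346 233.54762760122023 [0.02697177 0.         0.         0.         0.        ] [[0.025, -1.0, 0.018, 301.49], [-0.999, -0.026, -0.043, 497.677], [0.043, -0.017, -0.999, 976.389], [0.0, 0.0, 0.0, 1.0]]
squaring_block [([269.1, 326.1], 0.83), ([150.0, 294.0], 0.27)]
white_mailer []
green_mailer [([196.9, 345.6], 0.96), ([270.0, 403.2], 0.81), ([266.4, 330.5], 0.71)]
camera_stand [([137.0, 300.4], 0.88), ([265.7, 329.9], 0.56)]
stain_bottle [([173.5, 228.8], 0.74)]
oil_bottle [([267.9, 324.5], 0.7), ([182.2, 391.1], 0.57)]
petri_dish [([311.0, 272.7], 0.88)]
stack_place [([271.5, 328.8], 0.94)]
lens [([154.0, 293.3], 0.79), ([266.4, 324.8], 0.21)]
yellow_mailer_label [([245.6, 319.0], 0.54)]
```

View pics/scene0.png

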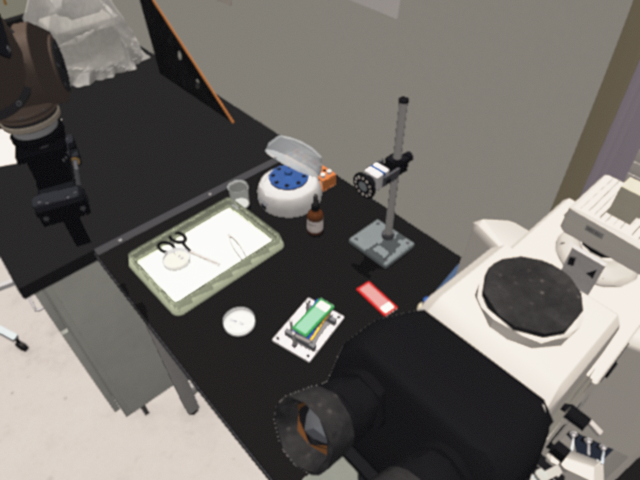

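View pics/top0.png

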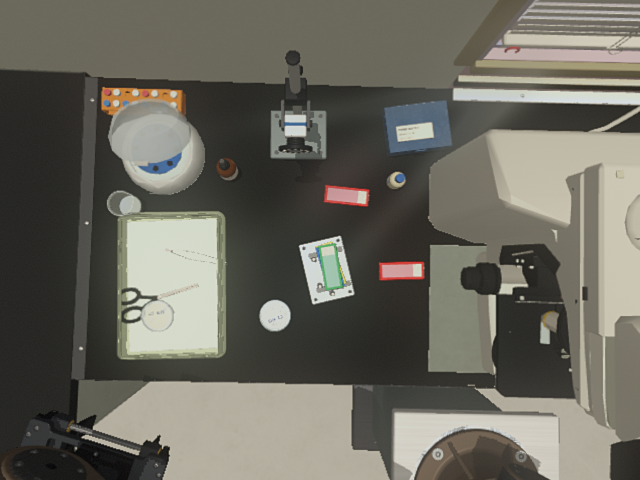

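The top picture shows the block at about (col 327, row 270), with the stack green side up. Two red look-alike mailers are at (347,195) and (401,270). The petri dish is at (275,316), with another dish on the tray at (157,315). The oil bottle is at (397,180), the stain bottle at (228,169) and the camera stand at (298,137). The green one on the block fits the description; I'll enlarge it to confirm.

```bash
cat > h.py <<'E'
import numpy as np, cv2
from cell import env, eyes
def K(p): return np.array([[p["fx"],0,p["cx"]],[0,p["fy"],p["cy"]],[0,0,1]])
def proj(p,X):
    E=np.array(p["extrinsics"]); X=np.atleast_2d(np.asarray(X,float))
    return cv2.projectPoints(X,cv2.Rodrigues(E[:3,:3])[0],E[:3,3],K(p),np.array(p["distortion"]))[0][:,0]
def ray(p,uv):
    E=np.array(p["extrinsics"]); n=cv2.undistortPoints(np.array([[uv]],float),K(p),np.array(p["distortion"]))[0,0]
    R=E[:3,:3]; d=R.T@np.r_[n,1]; return -R.T@E[:3,3], d/np.linalg.norm(d)
def onz(p,uv,z):
    o,d=ray(p,uv); return o+d*(z-o[2])/d[2]
def tri(p,a,q,b):
    A=[];B=[]
    M=np.zeros((3,3));v=np.zeros(3)
    for o,d in (ray(p,a),ray(q,b)):
        P=np.eye(3)-np.outer(d,d);M+=P;v+=P@o
    X=np.linalg.solve(M,v); return X,[round(float(np.linalg.norm((np.eye(3)-np.outer(d,d))@(X-o))),1) for o,d in (ray(p,a),ray(q,b))]
def avg(name,n=1):
    ps=[eyes.read_camera(name) for _ in range(n)]
    q=dict(ps[-1]); q["pixels"]=np.mean([x["pixels"].astype(float) for x in ps],0).astype(np.uint8); return q
def crop(p,c0,r0,w,h,k): return cv2.resize(p["pixels"][r0:r0+h,c0:c0+w,::-1],None,fx=k,fy=k,interpolation=cv2.INTER_CUBIC)
E
python3 - <<'E'
from h import *
t=avg("top",3); s=avg("scene",3)
a=crop(t,292,228,66,85,7); b=crop(s,268,290,84,75,4)
c=np.zeros((595,800,3),np.uint8); c[:a.shape[0],:a.shape[1]]=a; c[:b.shape[0],464:464+b.shape[1]]=b
cv2.imwrite("pics/block.png",c)
a=crop(t,264,90,70,98,6)[:595]; b=crop(s,340,150,76,120,5)[:595]
c=np.zeros((600,800,3),np.uint8); c[:a.shape[0],:a.shape[1]]=a; c[:b.shape[0],420:800]=b
cv2.imwrite("pics/cam.png",c)
E
```

```text
(no output)
```

View pics/block.png

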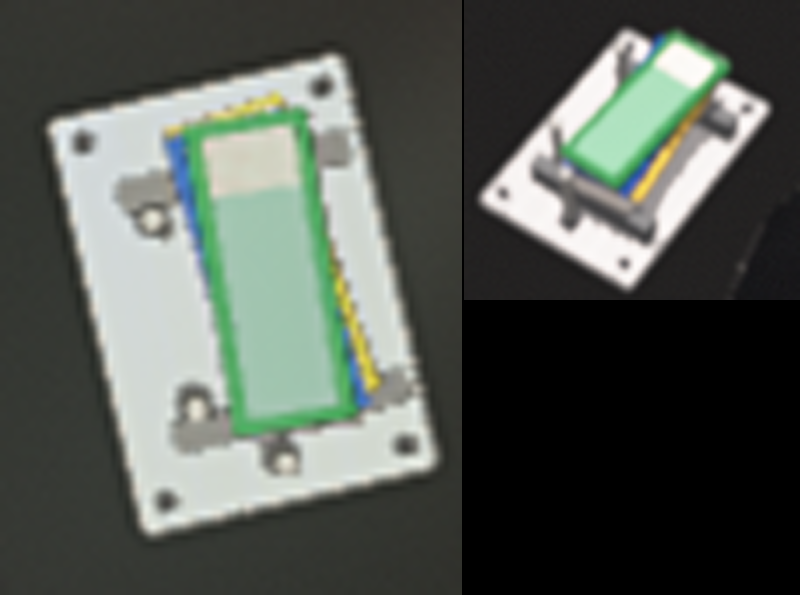

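View pics/cam.png

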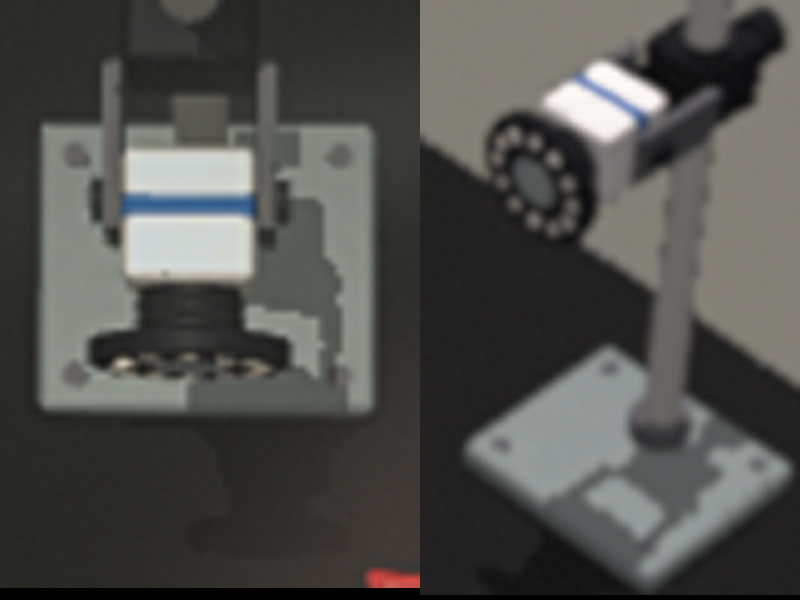

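The crop confirms the stack on the block. The four colours are stacked green, blue, yellow and white, the label end is up (+x) and the pins are on the left and at the bottom. Pins in the top picture are at about (313,259), (319,285) and (332,293). In the camera crop, the scene view shows the LED ring around (363,186), and the white box's top face has its corners visible in both views.

```bash
cat > m1.py <<'E'
from h import *
from scipy.optimize import least_squares
t=avg("top",4); s=avg("scene",4)
np.savez("shots.npz",t=t["pixels"],s=s["pixels"])
def c7(x,y): return (292+(x+.5)/7-.5,228+(y+.5)/7-.5)
for nm,p,box in (("top",t,(285,225,80,90)),("scene",s,(262,290,90,75))):
    c,r,w,h=box; k=8
    im=cv2.resize(p["pixels"][r:r+h,c:c+w],None,fx=k,fy=k,interpolation=cv2.INTER_CUBIC)
    m=(im.max(2)>110).astype(np.uint8)
    cs=max(cv2.findContours(m,cv2.RETR_EXTERNAL,cv2.CHAIN_APPROX_NONE)[0],key=cv2.contourArea)
    pts=cs[:,0].astype(float); pts=(pts+.5)/k-.5+[c,r]
    W=np.array([onz(p,q,6.)[:2] for q in pts[::6]])
    hull=cv2.convexHull(W.astype(np.float32)) ; rect=cv2.minAreaRect(hull); print(nm,rect)
print("pins top z44")
P=[onz(t,c7(*q),44)[:2] for q in ((152,220),(194,405),(287,461))]
print(np.round(P,1))
L=[(26,20),(-26,20),(-45.5,0)]
def f(v):
    c_,s_=np.cos(v[2]),np.sin(v[2]); return np.r_[[np.array([v[0]+c_*a-s_*b,v[1]+s_*a+c_*b])-q for (a,b),q in zip(L,P)]].ravel()
r=least_squares(f,[450,300,.2]); print("block from pins",np.round(r.x,3),np.round(r.fun,1))
# lens LEDs
for nm,p,(c,r0,w,h) in (("scene",s,(350,170,28,32)),("top",t,(276,143,40,14))):
    g=cv2.resize(cv2.cvtColor(p["pixels"][r0:r0+h,c:c+w],cv2.COLOR_RGB2GRAY),None,fx=8,fy=8,interpolation=cv2.INTER_CUBIC).astype(float)
    g=cv2.GaussianBlur(g,(0,0),4); mx=(g==cv2.dilate(g,np.ones((13,13))))&(g>70)
    yy,xx=np.where(mx); print(nm,[(round((x+.5)/8-.5+c,1),round((y+.5)/8-.5+r0,1),int(g[y,x])) for y,x in zip(yy,xx)])
def cam(p,x,y): return (264+(x+.5)/6-.5,90+(y+.5)/6-.5) if p is t else (340+(x-420+.5)/5-.5,150+(y+.5)/5-.5)
for n,a,b in (("FL",(122,282),(545,100)),("BL",(125,148),(603,60)),("BR",(252,148),(668,98)),("FR",(253,282),(600,140)),("lens",(190,366),(535,182)),("ringC",(190,345),(541,178))):
    X,e=tri(t,cam(t,*a),s,cam(s,*b)); print(n,np.round(X,1),e)
for n,a in (("fFL",(40,410)),("fFR",(372,410)),("fBL",(42,125)),("fBR",(374,125))): print(n,np.round(onz(t,cam(t,*a),14),1))
E
python3 m1.py
```

```text
top ((420.1796569824219, 297.64276123046875), (119.3344497680664, 85.66917419433594), 14.664495468139648)
scene ((427.38214111328125, 298.0196533203125), (133.67002868652344, 87.52005767822266), 14.578483581542969)
pins top z44
[[440.2 323.7]
 [391.2 311.3]
 [377.  286.1]]
block from pins [4.20884e+02 2.98038e+02 2.59000e-01] [ 0.7  0.3 -0.6 -0.6 -0.1  0.3]
scene [(np.float64(358.9), np.float64(169.6), 126), (np.float64(368.7), np.float64(169.6), 244), (np.float64(355.3), np.float64(170.2), 128), (np.float64(376.4), np.float64(172.1), 246), (np.float64(372.7), np.float64(172.3), 246), (np.float64(349.6), np.float64(172.9), 127), (np.float64(351.6), np.float64(174.3), 128), (np.float64(358.3), np.float64(176.6), 111), (np.float64(356.1), np.float64(177.9), 101), (np.float64(362.6), np.float64(178.1), 99), (np.float64(350.1), np.float64(180.1), 129), (np.float64(354.9), np.float64(181.2), 91), (np.float64(366.3), np.float64(181.4), 110), (np.float64(377.4), np.float64(181.9), 119), (np.float64(361.7), np.float64(184.2), 86), (np.float64(355.9), np.float64(185.9), 81), (np.float64(377.4
[... 1241 characters left out ...]
float64(286.7), np.float64(153.7), 147), (np.float64(298.1), np.float64(154.8), 92), (np.float64(276.8), np.float64(155.9), 146), (np.float64(279.1), np.float64(156.4), 145), (np.float64(293.3), np.float64(156.4), 149), (np.float64(298.9), np.float64(156.4), 92), (np.float64(305.7), np.float64(156.4), 91), (np.float64(310.9), np.float64(156.4), 92), (np.float64(314.1), np.float64(156.4), 91)]
FL [629.3 373.3 223.6] [2.5, 2.5]
BL [662.4 374.1 225.1] [1.4, 1.4]
BR [663.4 341.9 224.8] [1.2, 1.2]
FR [628.4 341.4 224. ] [0.2, 0.2]
lens [611.  357.  204.9] [1.0, 1.0]
ringC [616.1 357.7 203.7] [0.2, 0.2]
fFL [634.  412.2  14. ]
fFR [637.2 304.7  14. ]
fBL [727.1 414.2  14. ]
fBR [730.5 306.4  14. ]
```

```bash
cat > m2.py <<'E'
from h import *
from scipy.optimize import least_squares
t=eyes.read_camera("top"); s=eyes.read_camera("scene"); z=np.load("shots.npz"); t["pixels"]=z["t"]; s["pixels"]=z["s"]
S=np.array([(358.3,176.6),(356.1,177.9),(362.6,178.1),(354.9,181.2),(366.3,181.4),(355.9,185.9),(369.1,186.3),(358.6,190.3),(369.9,190.8),(362.3,193.6),(369.1,194.1),(366.2,195.3)])
print(cv2.fitEllipse(S.astype(np.float32)))
def axes(yaw,th):  # x axis of lens frame: camera looks along -x, down by th
    x=np.array([np.cos(th)*np.cos(yaw),np.cos(th)*np.sin(yaw),np.sin(th)]); y=np.array([-np.sin(yaw),np.cos(yaw),0]); return x,y,np.cross(x,y)
def leds(v,ph,yaw):
    x,y,zz=axes(yaw,v[3]); a=np.arange(12)*np.pi/6+ph
    return v[:3]+v[4]*(np.outer(np.cos(a),y)+np.outer(np.sin(a),zz))
for yaw in (0.0,.025,.05):
  for ph in (0,np.pi/12):
    def f(v):
        q=proj(s,leds(v,ph,yaw)); d=np.linalg.norm(q[None]-S[:,None],axis=2); j=d.argmin(1)
        return np.r_[(q[j]-S).ravel(),(v[4]-19)*.1,(proj(t,v[:3])[0]-[295.1,151.2])*.5]
    b=min((least_squares(f,[613,357,204,th,19]) for th in (.05,.15,.25,.35)),key=lambda r:r.cost)
    print(yaw,round(ph,2),np.round(b.x,3),"deg",round(np.degrees(b.x[3]),2),round(b.cost,2), np.round(proj(t,leds(b.x,ph,yaw)),1).tolist() if yaw==.025 else "")
a=cv2.resize(t["pixels"][140:162,274:316,::-1],None,fx=18,fy=18,interpolation=cv2.INTER_CUBIC)
cv2.imwrite("pics/ring.png",a)
E
python3 m2.py
```

```text
((362.4747619628906, 185.92926025390625), (11.445806503295898, 20.97652816772461), 145.8675079345703)
0.0 0 [6.10971e+02 3.56200e+02 2.05531e+02 7.00000e-02 1.91950e+01] deg 4.02 0.55 
0.0 0.26 [6.12819e+02 3.55464e+02 2.01431e+02 8.70000e-02 1.95310e+01] deg 4.96 11.09 
0.025 0 [6.10971e+02 3.56201e+02 2.05527e+02 6.80000e-02 1.90800e+01] deg 3.89 0.54 [[284.0, 150.0], [285.3, 149.1], [289.7, 148.5], [295.9, 148.3], [302.1, 148.5], [306.7, 149.2], [308.4, 150.1], [306.8, 150.9], [302.4, 151.5], [296.5, 151.7], [290.5, 151.4], [285.9, 150.8]]
0.025 0.26 [6.12826e+02 3.55446e+02 2.01490e+02 8.50000e-02 1.94020e+01] deg 4.85 11.35 [[284.7, 148.9], [287.7, 148.3], [293.2, 147.9], [299.7, 147.9], [305.4, 148.3], [308.7, 149.1], [308.7, 149.9], [305.6, 150.5], [300.2, 150.9], [293.9, 150.8], [288.4, 150.4], [285.0, 149.7]]
0.05 0 [6.10971e+02 3.56203e+02 2.05523e+02 6.50000e-02 1.89580e+01] deg 3.74 0.77 
0.05 0.26 [6.13021e+02 3.55152e+02 2.02066e+02 1.15000e-01 1.93420e+01] deg 6.61 11.96
```

View pics/ring.png

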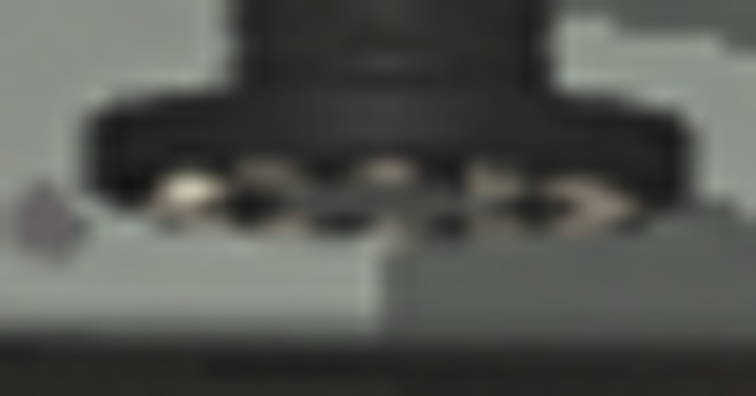

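The LED ring gives the lens at about (611, 357, 205), looking down about 4° with stand yaw about 0.024. The top picture agrees: its upper and lower LEDs are about 3.3 px apart, and the fit predicts 3.4. The block is at about (420.5, 297.8) with yaw 0.2575. I'll turn the tool to the block axes with tool x = −block x and tool y = +block y.

```bash
cat >> h.py <<'E'
BX,BY,BYAW=420.5,297.8,0.2575
def blk(x,y): c,s=np.cos(BYAW),np.sin(BYAW); return np.array([BX+c*x-s*y,BY+s*x+c*y])
def rot(rpy):
    from scipy.spatial.transform import Rotation as R
    return R.from_euler("xyz",rpy).as_matrix()
def where():
    S=env.state(); c,s=np.cos(BYAW),np.sin(BYAW); d=S["eef_pos"][:2]-[BX,BY]
    f=S["ft_force"]; print("t",round(S["t"],2),"blk",np.round([c*d[0]+s*d[1],-s*d[0]+c*d[1],S["eef_pos"][2]],1),"world",np.round(S["eef_pos"],1),"rpy",np.round(S["tcp_rot"],4),"Fblk",np.round([c*f[0]+s*f[1],-s*f[0]+c*f[1],f[2]],1),"open",round(S["opening"],3),"grip",round(S["grip_force"],1)); return S
def go(xyz,yaw=None):
    S=where(); R=rot(S["tcp_rot"]); 
    print("units",np.round(R.T@(np.asarray(xyz)-S["eef_pos"])/60,3), "turn(units)",None if yaw is None else round(np.degrees((S["tcp_rot"][2]-yaw+np.pi)%(2*np.pi)-np.pi)/5,3))
E
python3 -m inch '[[[0,0,0],-1,1],[[0,0,0],-1,1],[[0,0,0],-1,1],[[0,0,0],-1,1],[[0,0,0],-1,1],[[0,0,0],-1,1],[[0,0,0],-0.26,1],[[-0.33,-0.86,0],0,1],[[-0.33,-0.86,0],0,1],[[-0.33,-0.86,0],0,1]]'
python3 -m inch '[[[-0.33,-0.86,0],0,1],[[-0.33,-0.86,0],0,1],[[-0.33,-0.86,0],0,1],[[-0.33,-0.86,0],0,1],[[-0.33,-0.86,0],0,1],[[0,0,0.5],0,1],[[0,0,0.5],0,1],[[0,0,0],0,1],[[0,0,0],0,1],[[0,0,0],0,1]]'
python3 -c "
from h import *
x,y=blk(0,-50);go([x,y,14],BYAW+np.pi)"
```

```text
t: 3.15
eef_pos: [275.5, 463.3, 214.7]
tcp_rot: [3.141, 0.0, -2.885]
ft_force: [0.5, 0.4, 0.1]
opening: 0.026
grip_force: 0.0
t: 4.4
eef_pos: [436.7, 240.7, 155.8]
tcp_rot: [3.141, 0.002, -2.884]
ft_force: [-0.1, -0.1, 0.5]
opening: 0.002
grip_force: 0.0
t 4.4 blk [  1.1 -59.4 155.8] world [436.7 240.7 155.8] rpy [ 3.1413e+00  1.9000e-03 -2.8840e+00] Fblk [-0.1 -0.1  0.5] open 0.002 grip 0.0
units [0.023 0.156 2.363] turn(units) 0.001
```

```bash
python3 -m inch '[[[0.02,0,0.6],0,1],[[0,0,0.6],0,1],[[0,0,0.6],0,1],[[0,0,0.4],0,1],[[0,0,0.15],0,1],[[0,0,0],0,1],[[0,0.08,0],0,1],[[0,0.08,0],0,1],[[0,0.06,0],0,1],[[0,0,0],0,1]]'
python3 -c "
from h import *
where()"
python3 -m inch '[[[0,0.03,0],0,1],[[0,0.03,0],0,1],[[0,0.03,0],0,1],[[0,0.03,0],0,1],[[0,0.03,0],0,1],[[0,0.03,0],0,1],[[0,0,0],0,1],[[0,0,0],0,1],[[0,0,0],0,1],[[0,0,0],0,1]]'
python3 -c "
from h import *
where()"
```

```text
t: 5.65
eef_pos: [431.7, 253.1, 13.9]
tcp_rot: [3.141, 0.0, -2.883]
ft_force: [0.5, -0.3, -0.9]
opening: 0.004
grip_force: 0.0
t 5.65 blk [ -0.5 -46.   13.9] world [431.7 253.1  13.9] rpy [ 3.1415e+00  5.0000e-04 -2.8835e+00] Fblk [ 0.4 -0.4 -0.9] open 0.004 grip 0.0
t: 6.9
eef_pos: [429.1, 263.2, 13.7]
tcp_rot: [3.142, 0.0, -2.884]
ft_force: [-0.5, 0.4, 0.4]
opening: 0.007
grip_force: 0.0
t 6.9 blk [ -0.5 -35.7  13.7] world [429.1 263.2  13.7] rpy [ 3.1415e+00  1.0000e-04 -2.8842e+00] Fblk [-0.3  0.5  0.4] open 0.007 grip 0.0
```

```bash
python3 -m inch '[[[0,0.03,0],0,1],[[0,0.03,0],0,1],[[0,0.02,0],0,1],[[0,0,0],0,1],[[0,0.01,0],0,1],[[0,0,0],0,1],[[0,0.01,0],0,1],[[0,0,0],0,1],[[0,0,0],0,1],[[0,0,0],0,1]]'
python3 -c "
from h import *
where()
t=avg('top',3)
cv2.imwrite('pics/tap1.png',crop(t,292,228,66,85,7))"
```

```text
t: 8.15
eef_pos: [427.5, 269.0, 13.7]
tcp_rot: [3.142, 0.0, -2.884]
ft_force: [1.6, -0.6, -0.3]
opening: 0.001
grip_force: 0.3
t 8.15 blk [ -0.5 -29.6  13.7] world [427.5 269.   13.7] rpy [ 3.1415e+00  2.0000e-04 -2.8841e+00] Fblk [ 1.4 -1.  -0.3] open 0.001 grip 0.3
```

View pics/tap1.png

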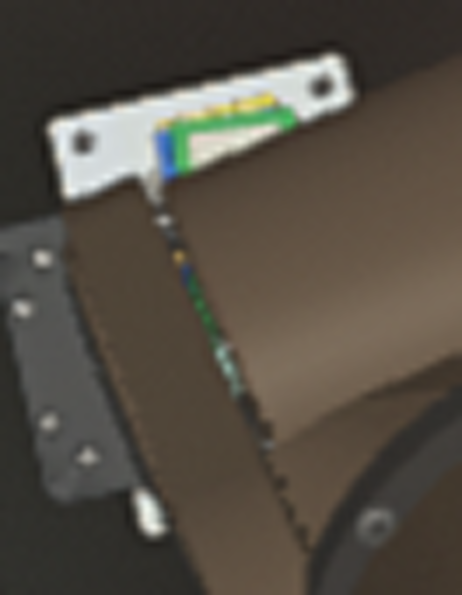

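The arm hides most of the stack; at its visible corner the blue mailer leads the green and is near the pin at crop (160,215). I'll press on until the force shows that all four are home.

```bash
python3 -m inch '[[[0,0.01,0],0,1],[[0,0,0],0,1],[[0,0,0],0,1],[[0,0.01,0],0,1],[[0,0,0],0,1],[[0,0,0],0,1],[[0,0,0],0,1],[[0,0,0],0,1],[[0,0,0],0,1],[[0,0,0],0,1]]'
python3 -c "
from h import *
where()"
```

```text
t: 9.55
eef_pos: [427.2, 270.2, 13.6]
tcp_rot: [3.142, 0.0, -2.884]
ft_force: [-0.3, 0.8, 0.6]
opening: 0.004
grip_force: 0.3
t 9.55 blk [ -0.6 -28.4  13.6] world [427.2 270.2  13.6] rpy [ 3.1415  0.     -2.8841] Fblk [-0.1  0.8  0.6] open 0.004 grip 0.3
```

```bash
python3 -m inch '[[[0,0.01,0],0,1],[[0,0,0],0,1],[[0,0,0],0,1],[[0,0.01,0],0,1],[[0,0,0],0,1],[[0,0,0],0,1],[[0,0,0],0,1],[[0,0,0],0,1],[[0,0,0],0,1],[[0,0,0],0,1]]'
python3 -c "
from h import *
where()"
```

```text
t: 10.8
eef_pos: [426.8, 271.3, 13.6]
tcp_rot: [3.142, -0.0, -2.884]
ft_force: [0.1, -1.5, 0.3]
opening: 0.008
grip_force: 0.4
t 10.8 blk [ -0.6 -27.2  13.6] world [426.8 271.3  13.6] rpy [ 3.1415 -0.     -2.8841] Fblk [-0.3 -1.5  0.3] open 0.008 grip 0.4
```

```bash
python3 -m inch '[[[0,0.01,0],0,1],[[0,0,0],0,1],[[0,0,0],0,1],[[0,0.01,0],0,1],[[0,0,0],0,1],[[0,0,0],0,1],[[0,0,0],0,1],[[0,0,0],0,1],[[0,0,0],0,1],[[0,0,0],0,1]]'
python3 -c "
from h import *
where()"
```

```text
t: 12.05
eef_pos: [426.6, 272.5, 13.6]
tcp_rot: [3.142, 0.0, -2.884]
ft_force: [1.4, -1.4, 0.6]
opening: 0.004
grip_force: 0.8
t 12.05 blk [ -0.6 -26.   13.6] world [426.6 272.5  13.6] rpy [ 3.1415e+00  1.0000e-04 -2.8841e+00] Fblk [ 1.  -1.7  0.6] open 0.004 grip 0.8
```

```bash
python3 -m inch '[[[0,0.01,0],0,1],[[0,0,0],0,1],[[0,0,0],0,1],[[0,0.01,0],0,1],[[0,0,0],0,1],[[0,0,0],0,1],[[0,0,0],0,1],[[0,0,0],0,1],[[0,0,0],0,1],[[0,0,0],0,1]]'
python3 -c "
from h import *
where()"
```

```text
t: 13.3
eef_pos: [426.4, 272.9, 13.6]
tcp_rot: [-3.141, -0.0, -2.884]
ft_force: [3.8, -10.0, 0.2]
opening: 0.002
grip_force: 5.5
t 13.3 blk [ -0.6 -25.6  13.6] world [426.4 272.9  13.6] rpy [-3.1410e+00 -4.0000e-04 -2.8842e+00] Fblk [  1.2 -10.7   0.2] open 0.002 grip 5.5
```

All four are home against the long-side pins (10.7 N). Next is the label end.

```bash
python3 -m inch '[[[0,-0.2,0],0,1],[[0,-0.22,0],0,1],[[-0.4,0,0],0,1],[[-0.4,0,0],0,1],[[-0.41,0,0],0,1],[[0,0.4,0],0,1],[[0,0.44,0],0,1],[[0.04,0,0],0,1],[[0.04,0,0],0,1],[[0,0,0],0,1]]'
python3 -c "
from h import *
where()
t=avg('top',2)
cv2.imwrite('pics/tap2.png',crop(t,292,228,66,85,7))"
python3 -m inch '[[[0.04,0,0],0,1],[[0.04,0,0],0,1],[[0.03,0,0],0,1],[[0.02,0,0],0,1],[[0,0,0],0,1],[[0.01,0,0],0,1],[[0,0,0],0,1],[[0,0,0],0,1],[[0,0,0],0,1],[[0,0,0],0,1]]'
python3 -c "
from h import *
where()"
```

```text
t: 14.55
eef_pos: [485.5, 314.4, 13.7]
tcp_rot: [-3.142, -0.0, -2.885]
ft_force: [0.8, 0.7, -0.3]
opening: 0.004
grip_force: 0.0
t 14.55 blk [67.  -0.5 13.7] world [485.5 314.4  13.7] rpy [-3.1416e+00 -3.0000e-04 -2.8849e+00] Fblk [ 0.9  0.5 -0.3] open 0.004 grip 0.0
t: 15.9
eef_pos: [477.3, 313.2, 13.7]
tcp_rot: [3.141, 0.0, -2.884]
ft_force: [0.3, 0.2, -0.2]
opening: 0.006
grip_force: 0.3
t 15.9 blk [58.9  0.4 13.7] world [477.3 313.2  13.7] rpy [ 3.1415e+00  1.0000e-04 -2.8841e+00] Fblk [ 0.4  0.1 -0.2] open 0.006 grip 0.3
```

```bash
python3 -m inch '[[[0.02,0,0],0,1],[[0.02,0,0],0,1],[[0.02,0,0],0,1],[[0.01,0,0],0,1],[[0,0,0],0,1],[[0.01,0,0],0,1],[[0,0,0],0,1],[[0,0,0],0,1],[[0,0,0],0,1],[[0,0,0],0,1]]'
python3 -c "
from h import *
where()"
```

```text
t: 17.15
eef_pos: [472.9, 312.0, 13.7]
tcp_rot: [3.141, 0.001, -2.884]
ft_force: [4.1, 0.6, -0.6]
opening: -0.001
grip_force: 2.0
t 17.15 blk [54.3  0.4 13.7] world [472.9 312.   13.7] rpy [ 3.1414e+00  7.0000e-04 -2.8841e+00] Fblk [ 4.1 -0.5 -0.6] open -0.001 grip 2.0
```

View pics/tap2.png

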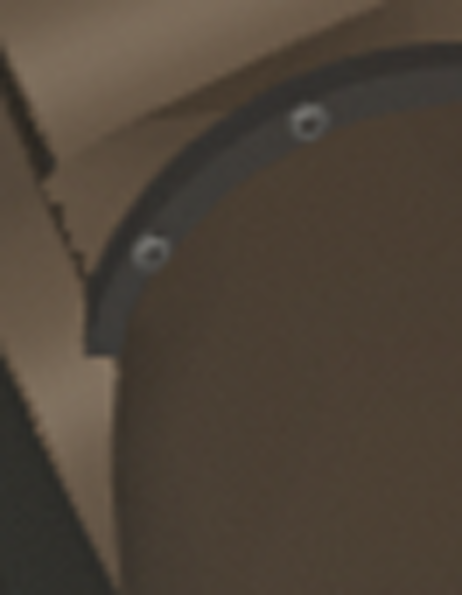

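The arm covers the block entirely in that picture. The force is 4 N, so I'll see whether it is stiff.

```bash
python3 -m inch '[[[0.01,0,0],0,1],[[0,0,0],0,1],[[0,0,0],0,1],[[0,0,0],0,1],[[0.01,0,0],0,1],[[0,0,0],0,1],[[0,0,0],0,1],[[0,0,0],0,1],[[0,0,0],0,1],[[0,0,0],0,1]]'
python3 -c "
from h import *
where()"
```

```text
t: 18.4
eef_pos: [472.8, 312.1, 14.0]
tcp_rot: [3.141, 0.003, -2.884]
ft_force: [8.1, 1.8, -0.7]
opening: 0.006
grip_force: 4.1
t 18.4 blk [54.2  0.5 14. ] world [472.8 312.1  14. ] rpy [ 3.141   0.0032 -2.8842] Fblk [ 8.3 -0.3 -0.7] open 0.006 grip 4.1
```

Stiff, so the label end is home. I'll back off, clear the view and inspect.

```bash
python3 -m inch '[[[-0.2,0,0],0,1],[[-0.2,0,-0.3],0,1],[[0,0,-0.9],0,0.2],[[0,0.8,-0.5],0,0.2],[[0,0.9,0],0,0.2],[[0,0.9,0],0,0.2],[[0,0.9,0],0,0.2],[[0,0.8,0],0,0.2],[[0,0,0],0,0.2],[[0,0,0],0,0.2]]'
python3 - <<'E'
from h import *
where()
t=avg('top',4); s=avg("scene",4); np.savez("shots2.npz",t=t["pixels"],s=s["pixels"])
a=crop(t,292,228,66,85,7); b=crop(s,268,290,84,75,4)
c=np.zeros((595,800,3),np.uint8); c[:a.shape[0],:a.shape[1]]=a; c[:b.shape[0],464:464+b.shape[1]]=b
cv2.imwrite("pics/sq.png",c)
E
```

```text
t: 19.65
eef_pos: [428.7, 566.7, 115.1]
tcp_rot: [-3.141, -0.002, -2.884]
ft_force: [0.0, -1.1, 0.6]
opening: 0.397
grip_force: 0.0
t 19.65 blk [ 76.4 257.9 115.1] world [428.7 566.7 115.1] rpy [-3.1405e+00 -1.5000e-03 -2.8837e+00] Fblk [-0.2 -1.1  0.6] open 0.397 grip 0.0
```

View pics/sq.png

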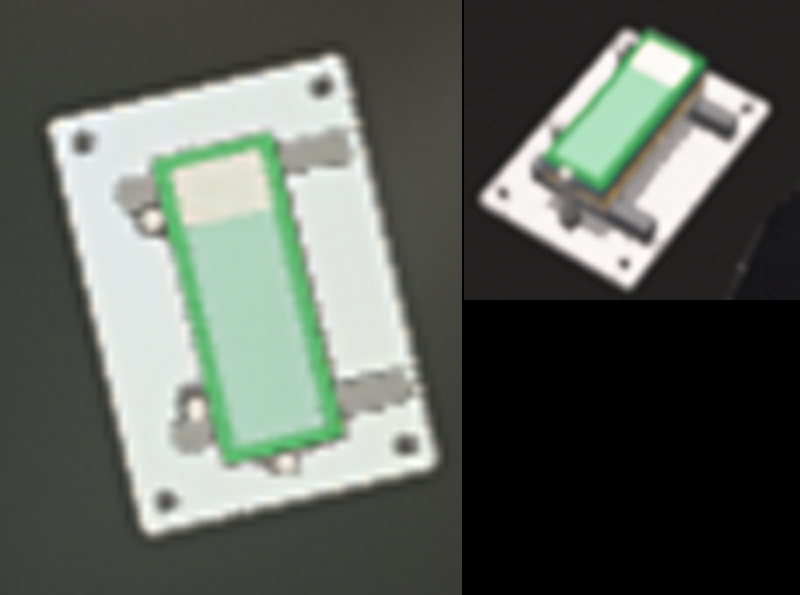

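The stack is square: only green shows from above, and it touches all three pins at crop (165,215), (207,405) and (282,455). Next I'll measure the green top's pose in both views.

```bash
cat > m3.py <<'E'
from h import *
t=eyes.read_camera("top"); s=eyes.read_camera("scene"); z=np.load("shots2.npz"); t["pixels"]=z["t"]; s["pixels"]=z["s"]
R={}
for nm,p,(c,r,w,h) in (("top",t,(300,238,50,65)),("scene",s,(275,288,60,60))):
    k=8; im=cv2.resize(p["pixels"][r:r+h,c:c+w],None,fx=k,fy=k,interpolation=cv2.INTER_CUBIC).astype(int)
    m=((im[...,1]-im[...,0]>25)&(im[...,1]-im[...,2]>10)).astype(np.uint8)
    cs=max(cv2.findContours(cv2.morphologyEx(m,cv2.MORPH_CLOSE,np.ones((9,9))),cv2.RETR_EXTERNAL,cv2.CHAIN_APPROX_NONE)[0],key=cv2.contourArea)
    h_=cv2.convexHull(cs)[:,0]; pts=(h_+.5)/k-.5+[c,r]
    W=np.array([onz(p,q,40.)[:2] for q in pts]); print(nm,cv2.minAreaRect(W.astype(np.float32)))
    q=cv2.minAreaRect(pts.astype(np.float32))[0]; ctr=pts.min(0)
    R[nm]=proj(p,np.r_[cv2.minAreaRect(W.astype(np.float32))[0],40])[0]
print(R, tri(t,R["top"],s,R["scene"]))
E
python3 m3.py
```

```text
top ((419.9979553222656, 297.6849060058594), (85.37478637695312, 34.88584899902344), 14.794942855834961)
scene ((422.56298828125, 296.4539489746094), (89.33525848388672, 37.18027114868164), 15.707395553588867)
{'top': array([326.86056065, 270.10933272]), 'scene': array([308.152417  , 316.56359959])} (array([421.10511809, 296.84928612,  40.81408438]), [1.4, 1.4])
```

```bash
python3 -c "
from h import *
x,y=blk(.8,0);go([x,y,100],BYAW+np.pi)"
```

```text
t 20.15 blk [ 76.9 258.1 115.8] world [429.2 567.  115.8] rpy [ 3.1415e+00  1.0000e-04 -2.8845e+00] Fblk [-0.1  0.6  0.4] open 0.397 grip 0.0
units [ 1.267 -4.303  0.262] turn(units) -0.004
```

```bash
python3 -m inch '[[[0.2,-0.8,0],0,-0.5],[[0.25,-0.85,0],0,-0.5],[[0.25,-0.85,0],0,-0.5],[[0.25,-0.85,0],0,-0.5],[[0.2,-0.65,0],0,-0.5],[[0.11,-0.3,0.26],0,-0.5],[[0,0,0],0,-0.5],[[0,0,0],0,-0.5],[[0,0,0],0,-0.5],[[0,0,0],0,-0.5]]'
python3 -c "
from h import *
x,y=blk(.8,0);go([x,y,12],BYAW+np.pi)"
```

```text
t: 21.4
eef_pos: [421.6, 299.1, 100.2]
tcp_rot: [3.141, 0.0, -2.883]
ft_force: [-0.1, 0.6, -0.1]
opening: 0.75
grip_force: 0.0
t 21.4 blk [  1.4   1.  100.2] world [421.6 299.1 100.2] rpy [ 3.1414e+00  4.0000e-04 -2.8832e+00] Fblk [ 0.1  0.6 -0.1] open 0.75 grip 0.0
units [ 0.01  -0.016  1.47 ] turn(units) 0.01
```

```bash
python3 -m inch '[[[0.01,-0.015,0.4],0,-0.5],[[0,0,0.4],0,-0.5],[[0,0,0.4],0,-0.5],[[0,0,0.2],0,-0.5],[[0,0,0.07],0,-0.5],[[0,0,0],0,-0.5],[[0,0,0],0,0],[[0,0,0],0,0.1],[[0,0,0],0,0.2],[[0,0,0],0,0.25]]'
python3 -c "
from h import *
where()"
python3 -m inch '[[[0,0,0],0,0.3],[[0,0,0],0,0.35],[[0,0,0],0,0.4],[[0,0,0],0,0.45],[[0,0,0],0,0.6],[[0,0,0],0,1],[[0,0,0],0,1],[[0,0,0],0,1],[[0,0,0],0,1],[[0,0,0],0,1]]'
python3 -c "
from h import *
where()"
```

```text
t: 22.65
eef_pos: [421.3, 297.5, 12.0]
tcp_rot: [3.141, 0.0, -2.884]
ft_force: [-0.4, -0.3, 0.0]
opening: 0.402
grip_force: 0.0
t 22.65 blk [ 0.7 -0.5 12. ] world [421.3 297.5  12. ] rpy [ 3.1415e+00  2.0000e-04 -2.8842e+00] Fblk [-0.5 -0.2  0. ] open 0.402 grip 0.0
t: 23.9
eef_pos: [421.3, 297.5, 11.9]
tcp_rot: [3.142, 0.0, -2.884]
ft_force: [2.0, -4.2, 4.5]
opening: 0.357
grip_force: 30.0
t 23.9 blk [ 0.7 -0.5 11.9] world [421.3 297.5  11.9] rpy [ 3.1415e+00  2.0000e-04 -2.8841e+00] Fblk [ 0.9 -4.6  4.5] open 0.357 grip 30.0
```

Gripped at opening 33.9 mm (34 expected) with 30 N. I'll ease off the pins slightly and lift.

```bash
python3 -m inch '[[[-0.01,-0.015,0],0,1],[[-0.01,0,-0.02],0,1],[[0,0,-0.1],0,1],[[0,0,-0.2],0,1],[[0,0,-0.3],0,1],[[0,0,-0.3],0,1],[[0,0,-0.2],0,1],[[0,0,0],0,1],[[0,0,0],0,1],[[0,0,0],0,1]]'
python3 - <<'E'
from h import *
where()
s=avg("scene",4); t=avg("top",2); print(eyes.spot_point("yellow_mailer_label",s)[:2],eyes.spot_point("yellow_mailer_label",t)[:2])
a=crop(s,270,240,90,110,6); cv2.imwrite("pics/held.png",a[:600])
E
```

```text
t: 25.15
eef_pos: [422.4, 296.8, 78.5]
tcp_rot: [-3.141, -0.001, -2.884]
ft_force: [0.4, 0.1, -1.0]
opening: 0.353
grip_force: 30.0
t 25.15 blk [ 1.6 -1.5 78.5] world [422.4 296.8  78.5] rpy [-3.1414e+00 -1.0000e-03 -2.8841e+00] Fblk [ 0.4 -0.  -1. ] open 0.353 grip 30.0
[] []
```

View pics/held.png

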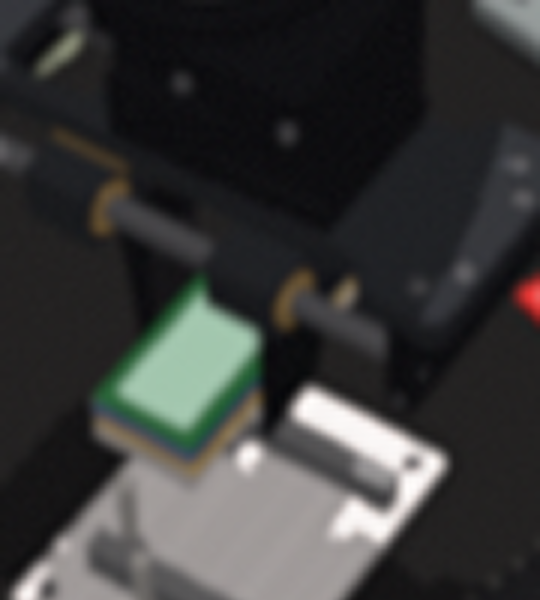

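The picture shows all four held level and flush, in the order green, blue, yellow, white. The tool can't tilt, so I'll pitch the stack about 4° inside the grip by pressing the underside of its label end gently down on the end pin's top. First I'll put the label end over that pin.

```bash
python3 -m inch '[[[0.4,0.01,0],0,1],[[0.5,0.01,0],0,1],[[0.48,0,0],0,1],[[0,0,0.2],0,1],[[0,0,0.2],0,1],[[0,0,0.2],0,1],[[0,0,0.04],0,1],[[0,0,0],0,1],[[0,0,0],0,1],[[0,0,0],0,1]]'
python3 -c "
from h import *
where()"
```

```text
t: 26.8
eef_pos: [342.4, 277.1, 40.9]
tcp_rot: [3.141, 0.001, -2.884]
ft_force: [0.3, -0.0, -1.3]
opening: 0.359
grip_force: 30.0
t 26.8 blk [-80.8  -0.2  40.9] world [342.4 277.1  40.9] rpy [ 3.1413e+00  7.0000e-04 -2.8841e+00] Fblk [ 0.2 -0.1 -1.3] open 0.359 grip 30.0
```

```bash
python3 -m inch '[[[0,0,0.04],0,1],[[0,0,0.02],0,1],[[0,0,0.01],0,1],[[0,0,0.01],0,1],[[0,0,0.01],0,1],[[0,0,0],0,1],[[0,0,0],0,1],[[0,0,0],0,1],[[0,0,0],0,1],[[0,0,0],0,1]]'
python3 -c "
from h import *
where()"
```

```text
t: 28.05
eef_pos: [342.3, 277.0, 35.4]
tcp_rot: [3.141, 0.0, -2.884]
ft_force: [-1.2, -0.9, 5.4]
opening: 0.354
grip_force: 30.0
t 28.05 blk [-81.   -0.2  35.4] world [342.3 277.   35.4] rpy [ 3.1415e+00  3.0000e-04 -2.8841e+00] Fblk [-1.4 -0.6  5.4] open 0.354 grip 30.0
```

```bash
python3 -m inch '[[[0,0,0.01],0,1],[[0,0,0],0,1],[[0,0,0],0,1],[[0,0,0.01],0,1],[[0,0,0],0,1],[[0,0,0],0,1],[[0,0,0.01],0,1],[[0,0,0],0,1],[[0,0,0],0,1],[[0,0,0],0,1]]'
python3 - <<'E'
from h import *
where()
E
```

```text
t: 29.3
eef_pos: [342.1, 277.0, 33.6]
tcp_rot: [3.142, -0.0, -2.884]
ft_force: [-2.3, -0.7, 5.7]
opening: 0.358
grip_force: 30.0
t 29.3 blk [-81.2  -0.2  33.6] world [342.1 277.   33.6] rpy [ 3.1415e+00 -1.0000e-04 -2.8839e+00] Fblk [-2.4 -0.1  5.7] open 0.358 grip 30.0
```

```bash
python3 -m inch '[[[0,0,0.005],0,1],[[0,0,0],0,1],[[0,0,0],0,1],[[0,0,-0.05],0,1],[[0,0,-0.2],0,1],[[0,0,-0.4],0,1],[[0,0,-0.5],0,1],[[0,0,-0.4],0,1],[[0,0,-0.2],0,1],[[0,0,0],0,1]]'
python3 - <<'E'
from h import *
go([469.8,353.2,176.8],.024+np.pi)
c,s=np.cos(.024),np.sin(.024)
S=env.state();d=np.array([469.8,353.2,176.8])-S["eef_pos"]; print("after turn units",-(c*d[0]+s*d[1])/60,(-s*d[0]+c*d[1])/60,-d[2]/60)
E
```

```text
t: 30.55
eef_pos: [342.4, 277.0, 138.7]
tcp_rot: [3.141, 0.001, -2.884]
ft_force: [0.1, -0.2, -1.7]
opening: 0.354
grip_force: 30.0
t 30.55 blk [-80.8  -0.2 138.7] world [342.4 277.  138.7] rpy [ 3.1411e+00  1.5000e-03 -2.8841e+00] Fblk [ 0.1 -0.2 -1.7] open 0.354 grip 30.0
units [-2.377  0.688 -0.631] turn(units) 2.675
after turn units -2.152887251948304 1.218370600534471 -0.63489632564765
```

```bash
python3 -m inch '[[[0,0,-0.1],0.9,1],[[0,0,-0.15],0.9,1],[[0,0,-0.15],0.88,1],[[-0.3,0.15,-0.1],0,1],[[-0.4,0.25,-0.1],0,1],[[-0.5,0.3,0],0,1],[[-0.4,0.25,0],0,1],[[-0.3,0.15,0],0,1],[[-0.15,0.1,0],0,1],[[-0.05,0,0],0,1]]'
cat > m4.py <<'E'
from h import *
env_=where()
t=avg("top",4); s=avg("scene",4); np.savez("shots3.npz",t=t["pixels"],s=s["pixels"])
S=where()
L=np.array([611.,356.6,204.8]); yaw,th=.024,np.radians(4)
x=np.array([np.cos(th)*np.cos(yaw),np.cos(th)*np.sin(yaw),np.sin(th)]); F=L-100*x
for n,p in (("top",t),("scene",s)): print(n,"face px",proj(p,F),"lens px",proj(p,L))
a=crop(t,270,135,66,98,6); b=crop(s,300,165,80,98,5)
c=np.zeros((588,800,3),np.uint8); c[:a.shape[0],:a.shape[1]]=a; c[:b.shape[0],400:]=b[:,:400]
cv2.imwrite("pics/pres.png",c)
E
python3 m4.py
```

```text
t: 31.8
eef_pos: [466.3, 351.9, 173.2]
tcp_rot: [-3.141, -0.001, -3.118]
ft_force: [0.8, -0.5, -1.7]
opening: 0.355
grip_force: 30.0
t 31.8 blk [ 58.1  40.6 173.2] world [466.3 351.9 173.2] rpy [-3.1409e+00 -1.3000e-03 -3.1178e+00] Fblk [ 0.6 -0.7 -1.7] open 0.355 grip 30.0
t 32.2 blk [ 58.   40.6 174.3] world [466.3 351.8 174.3] rpy [ 3.1414e+00  2.0000e-04 -3.1179e+00] Fblk [-0.3 -1.5 -1. ] open 0.358 grip 30.0
top face px [[295.85968592 214.00593876]] lens px [[295.94352325 150.09761716]]
scene face px [[322.50366018 214.25792699]] lens px [[362.19788138 186.20331453]]
```

View pics/pres.png

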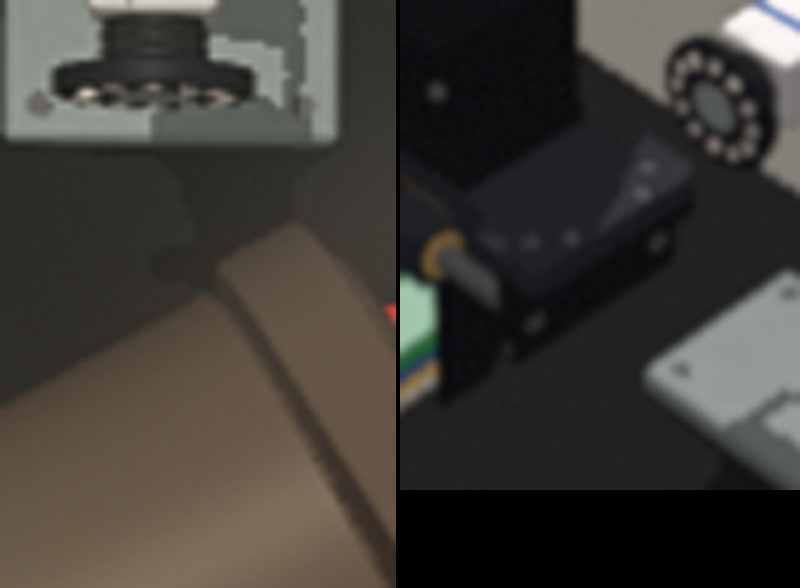

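The top camera sees only the arm over the stack. In the scene crop the gripper hides the label end, but the stack's rear shows at the left (about 302,225). That was my last picture, so I'll measure the pitch numerically. I'll fit the green mailer's outline, with the held picture as the level reference.

```bash
cat > m5.py <<'E'
from h import *
from scipy.optimize import minimize
s=eyes.read_camera("scene")
def corners(tcp,yaw,pit,dx,dz,x0=-42.5,x1=42.5,z0=5,z1=10,w=17):
    g=np.array(tcp)+[0,0,18.1+dz]; X=np.array([np.cos(yaw)*np.cos(pit),np.sin(yaw)*np.cos(pit),np.sin(pit)]); Y=np.array([-np.sin(yaw),np.cos(yaw),0]); Z=np.cross(X,Y)
    return np.array([g+X*(a-.9+dx)+Y*b+Z*c for a in(x0,x1) for b in(-w,w) for c in(z0,z1)])
k=8
def ren(P,o,sh,uv=(0,0)):
    q=(proj(s,P)+uv-o+.5)*k-.5; m=np.zeros((sh[0]*k,sh[1]*k),np.uint8)
    cv2.fillConvexPoly(m,cv2.convexHull(np.round(q*16).astype(np.int32)),255,cv2.LINE_AA,4); return m/255.
def prep(img,o):
    im=cv2.resize(img,None,fx=k,fy=k,interpolation=cv2.INTER_CUBIC).astype(float)
    return np.clip((im[...,1]-np.maximum(im[...,0],im[...,2]*.97))/14,0,1)
def fit(img,o,tcp,yaw,free,base):
    g=prep(img,o); sh=img.shape; roi=ren(corners(tcp,yaw,0,0,0,-56,-18,-2,20,26),o,sh)>.5
    def cost(v):
        p=dict(base); p.update(zip(free,v)); m=ren(corners(tcp,yaw,np.radians(p["pit"]),p["dx"],p["dz"]),o,sh,(p["u"],p["v"])); return np.abs(m-g)[roi].sum()/k**2
    best=min((minimize(cost,np.array([base[f] for f in free])+d,method="Nelder-Mead",options=dict(initial_simplex=None,xatol=.01,fatol=.01)) for d in (-1.5,-.5,.5,1.5)),key=lambda r:r.fun)
    print(dict(zip(free,np.round(best.x,2))),"cost",round(best.fun,2),"at base",round(cost([base[f] for f in free]),2),"green px",round(g[roi].sum()/k**2,1)); return dict(base,**dict(zip(free,best.x)))
b0=dict(pit=0,dx=0,dz=0,u=0,v=0)
h=cv2.imread("pics/held.png")[:,:,::-1]; h=cv2.resize(np.ascontiguousarray(h),(90,100),interpolation=cv2.INTER_AREA)
r=fit(h,np.array([270,240]),(422.4,296.8,78.5),BYAW,["u","v"],b0); fit(h,np.array([270,240]),(422.4,296.8,78.5),BYAW,["u","v","pit"],b0)
n=np.load("shots3.npz")["s"][180:280,260:350]
r=dict(r,pit=4); T=(466.3,351.8,174.4); o=np.array([260,180])
fit(n,o,T,.0237,["pit"],r); fit(n,o,T,.0237,["pit","dx"],r); fit(n,o,T,.0237,["u","v"],r); fit(n,o,T,.0237,["u","v","pit"],r)
E
python3 m5.py
```

```text
{'u': np.float64(0.88), 'v': np.float64(-1.64)} cost 11.63 at base 50.57 green px 316.2
{'u': np.float64(0.85), 'v': np.float64(-1.48), 'pit': np.float64(-0.59)} cost 11.51 at base 50.57 green px 316.2
{'pit': np.float64(2.9)} cost 55.28 at base 59.68 green px 357.0
{'pit': np.float64(3.4), 'dx': np.float64(0.42)} cost 54.35 at base 59.68 green px 357.0
{'u': np.float64(1.11), 'v': np.float64(-1.93)} cost 54.65 at base 59.68 green px 357.0
{'u': np.float64(1.03), 'v': np.float64(-1.64), 'pit': np.float64(2.9)} cost 54.27 at base 59.68 green px 357.0
```

```bash
cat > m6.py <<'E'
import re
src=open("m5.py").read().split("b0=dict")[0]; exec(src)
t=eyes.read_camera("top"); z=np.load("shots2.npz"); S0=s
def gfit(cam,img,o,c):
    global s; s=cam; g=prep(img,o); P=corners((c[0]+.9*np.cos(BYAW),c[1]+.9*np.sin(BYAW),11.9),BYAW,0,0,0)
    b=min((minimize(lambda v:np.abs(ren(P,o,img.shape,v)-g)[40:-40,40:-40].sum()/64,np.array(d,float),method="Nelder-Mead") for d in ((0,0),(1,-1),(-1,1),(1,1))),key=lambda r:r.fun); print(np.round(b.x,2),round(b.fun,1),round(g.sum()/64)); return b.x
# green label is whitish: fill hole
_prep=prep
def prep(img,o): return cv2.morphologyEx(_prep(img,o).astype(np.float32),cv2.MORPH_CLOSE,np.ones((91,91)))
c=blk(-.2,-.3)
bt=gfit(t,z["t"][236:306,300:352],np.array([300,236]),c)
bs=gfit(S0,z["s"][286:350,272:338],np.array([272,286]),c)
s=S0
from scipy.optimize import least_squares
exec(open("m2.py").read().split("print(cv2.fitEllipse")[0].split("\n",3)[-1] if 0 else "")
S=np.array([(358.3,176.6),(356.1,177.9),(362.6,178.1),(354.9,181.2),(366.3,181.4),(355.9,185.9),(369.1,186.3),(358.6,190.3),(369.9,190.8),(362.3,193.6),(369.1,194.1),(366.2,195.3)])
T=np.array([(288.2,149.1),(295.2,149.0),(300.7,149.5),(301.3,152.2),(295.5,152.3),(289.6,151.8)]); I=[2,3,4,8,9,10]
def leds(v,yaw=.025):
    th=v[3]; x=np.array([np.cos(th)*np.cos(yaw),np.cos(th)*np.sin(yaw),np.sin(th)]); y=np.array([-np.sin(yaw),np.cos(yaw),0]); a=np.arange(12)*np.pi/6
    return v[:3]+v[4]*(np.outer(np.cos(a),y)+np.outer(np.sin(a),np.cross(x,y)))
for ds,dt in (((0,0),(0,0)),(bs,(0,0)),(bs,bt),((.9,-1.6),(0,0)),((.9,-1.6),bt)):
    def f(v):
        P=leds(v); q=proj(s,P)+ds; j=np.linalg.norm(q[None]-S[:,None],axis=2).argmin(1)
        return np.r_[(q[j]-S).ravel(),(proj(t,P[I])+dt-T).ravel()]
    b=least_squares(f,[611,357,204,.07,19]); print(np.round(ds,2),np.round(dt,2),np.round(b.x[:3],1),"tilt",round(np.degrees(b.x[3]),2),"r",round(b.x[4],2),"cost",round(b.cost,2))
E
python3 m6.py
```

```text
[-0.04  0.13] 891.5 2162
[ 1.54 -1.17] 40.6 819
[0 0] [0 0] [610.9 357.1 204.9] tilt 4.24 r 19.11 cost 3.41
[ 1.54 -1.17] [0 0] [610.1 358.4 202. ] tilt 4.08 r 19.15 cost 1.29
[ 1.54 -1.17] [-0.04  0.13] [610.3 358.4 202. ] tilt 4.09 r 19.16 cost 1.61
[ 0.9 -1.6] [0 0] [610.9 358.  200.8] tilt 4.13 r 19.18 cost 0.52
[ 0.9 -1.6] [-0.04  0.13] [611.  358.  200.7] tilt 4.13 r 19.19 cost 0.53
```

Allowing for the scene camera's offset (about +1.0, −1.6 px, seen on the held stack) makes both views agree: the lens is at (610.8, 358, 200.8) with a 4.1° tilt. The stack's pitch measures about 3–3.5°. One small final correction remains.

```bash
python3 -m inch '[[[-0.02,0.02,0.01],0,1],[[-0.02,0.02,0.01],0,1],[[-0.013,0.005,0],0,1],[[0,0,0],0,1],[[0,0,0],0,1],[[0,0,0],0,1],[[0,0,0],0,1],[[0,0,0],0,1],[[0,0,0],0,1],[[0,0,0],0,1]]'
python3 -c "
from h import *
go([469.4,354.5,173.2],.025+np.pi)"
```

```text
t: 33.6
eef_pos: [469.6, 354.7, 172.9]
tcp_rot: [3.142, 0.0, -3.118]
ft_force: [0.4, -0.2, -1.4]
opening: 0.353
grip_force: 30.0
t 33.6 blk [ 62.   42.5 172.9] world [469.6 354.7 172.9] rpy [ 3.1415  0.     -3.118 ] Fblk [ 0.4 -0.3 -1.4] open 0.353 grip 30.0
units [ 0.004 -0.003 -0.004] turn(units) -0.016
```

```bash
python3 -c "
from cell import env
print(env.job_done())"
```

```text
the job is handed in; nothing more can be done
None
```

The job is handed in, with no verdict returned: all four mailers were squared, lifted in one grip and are held about 10 cm from the lens, pitched about 3–3.5° by measurement against its estimated 4.1° tilt; the label face itself was hidden from both cameras, so its final position is computed, not seen.

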